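# Set the grinder to coarseness six and start it

### The job

Get the coffee grinder going: first push its coarseness ring round clockwise to setting 6 (the sixth click from the 0 end of the scale), then swing the hopper lid fully shut, and only then flick the toggle switch all the way over to on (to the grinder's right). Leave the ring clicked in at 6, and do not knock over or shift the things standing around.

Things in the scene. Friction and masses are not known exactly. Their poses are not given: they have to be found in the camera images.
- grinder: Coffee grinder, fixed: a grey box, flat deck 130 mm above the counter, 150 mm wide, reaching from 150 mm in front of the ring's axis to 75 mm behind it. Origin: on the ring's axis at counter height; +x to its back (lid hinge), -x to its front (switch), +y to its left, z up. A clear round hopper, 90 mm across at its rim 195 mm above the counter, rises through the ring and does not turn.
- ring_axis (a point): Centre of the black coarseness ring, on its upright axis at the height of the ring's top face, 150 mm above the counter. Axes as the grinder's. The ring lies on the deck round the foot of the hopper: 112 mm diameter, 20 mm high.
- ring (a joint): Ring angle in rad: 0 at setting 0, growing CLOCKWISE seen from above. Settings 0 to 9, a spring click every 15 degrees (0.2618 rad), white ticks on the deck (long at 0 and 9), stops just past 0 and 9. At 0 the post lies 120 degrees clockwise from the grinder's +x; higher settings sweep it across the front. About 2 N at the post carries it over a click; released, it snaps to the nearest. Starts at 0 to 3.
- ring_post (a point): Top centre of the upright steel post on the ring's pointer arm, by which the ring is pushed round: 12 mm diameter, 72 mm from the ring's axis, standing 25 mm above the ring's top face (top 175 mm above the counter). The arm under it is 14 mm wide, ends 81 mm from the axis, its top 1 mm below the ring's top face.
- lid (a joint): Opening of the hopper lid in rad: 0 shut flat on the hopper rim, 1.57 upright; starts raised, 1.45 to 1.75. A stiff hinge holds it where it is left: 0.1 to 0.15 Nm swings it (1 to 2 N at its free edge); low down it may stay part-way until pressed shut.
- lid_hinge (a point): Middle of the lid's hinge, 52 mm behind the ring's axis and 199 mm above the counter; the hinge line runs along the grinder's y. Axes as the grinder's. The hinge line itself lies 4 mm below, level with the lid's underside.
- lid_edge (a point): Middle of the lid's free edge, half-way through its thickness, 100 mm from the hinge line (the lip ends 9 mm farther). The lid is a grey disc, 96 mm diameter and 8 mm thick; shut, it lies level with its top 203 mm above the counter, covering the hopper.
- switch (a joint): Angle of the grinder's toggle switch in rad: 0 off, lever leaning to the grinder's left (+y) by 0.5 from upright; 1.0 on, leaning 0.5 to the right (-y). Moves with light friction and stays where it is left.
- switch_tip (a point): Tip of the steel toggle lever (42 mm long, ending in a 13 mm ball; this is the ball's centre, 177 mm above the counter at either end and 182 mm at mid-swing), on the deck at the front of the grinder, 122 mm in front of the ring's axis.
- oil: Bystander: green glass oil bottle, 60 mm diameter, 250 mm tall; loose. Origin: centre of its underside.
- mill: Bystander: turned dark-wood pepper mill, 56 mm diameter, 210 mm tall; loose. Origin: centre of its underside.
- jar: Bystander: lidded glass jar, 72 mm diameter, 140 mm tall; loose. Origin: centre of its underside.
- eggcup: Bystander: red plastic egg cup on a stem, 49 mm diameter, 65 mm tall; loose. Origin: centre of its underside.
- mug: Bystander: white mug, 80 mm diameter, 90 mm tall, handle to its own +y (reaching about 70 mm from its centre); loose. Origin: centre of its underside.
- trivet: Bystander: steel wheel-shaped trivet with spokes lying flat, 180 mm diameter, 12 mm thick; loose. Origin: centre of its underside.

How it is judged:
By the outcome, as a careful person would: the job done as asked, in the order asked, and still so for the second after the job is handed in, with the robot touching nothing.
It also fails if it takes over 58 s, if anything falls off the work surface, if the arm or the gripper's body presses on something with over 40 N, if the wrist force passes 120 N, or if a joint passes its speed limit or range.

### The arm

A 6-joint arm with a two-finger parallel gripper is mounted at the origin on the work surface. World frame = base frame: x ahead of the robot, y to its left, z up, the work surface at z = 0. Lengths are in m, angles in rad, forces in N, time in s.
With the tool pointing down it reaches from about 0.25 to 0.775 m from the base axis. Payload 8.9 kg.
Tool frame: the origin (TCP) lies midway between the tips of the shut fingers; the grasp point (between the pads) lies 19 mm behind it; x points along the fingers, y is the direction in which the jaws open and shut, and the axes are right-handed (so a half turn about x gives the same grasp; the last joint's range is limited). The gripper opens to 85 mm and grips with 20 to 120 N. Pads are 22 mm wide; open, the fingers measure 114 mm over their backs; the gripper's body (76 mm by 85 mm) begins 54 mm behind the grasp point. The pads swing forward as they close: fully open they stand 13 mm farther back than shut.
Start: joints at [1.076, 0.291, -0.153, 1.127, 0, 1.431], TCP at [0.183, 0.492, 0.231] pointing down, gripper open.
Joint ranges: [-2.52, 2.52], [-0.91, 1.74], [-1.3, 1.37], [-1.96, 2.02], [-1.52, 1.47], [-3.14, 3.14]. Speed limits (rad/s): [2.22, 2.22, 2.79, 3.14, 3.14, 3.14].

### API

Orientations are given as a unit quaternion [x, y, z, w].
In Python, from cell import manip gives the robot as it stands.
- The arm moves only by the shell command python3 -m handwheel 'ROWS' [FORCE]. ROWS is text: rows parted by semicolons, each of 7 numbers parted by spaces: the shift along the tool's x, y, z in m, then the turn, a rotation vector about the tool's x, y, z in degrees, then the opening, from 0 (shut) to 1 (fully open). In form: dx dy dz ax ay az gripper; .... A call has 1 to 20 rows; each row is the pose to reach, as a shift and turn from the pose commanded when the call began, along the tool's axes at that moment; what a row does not reach only later rows make up. A row lasts 1/8 s, in which the tool goes at most 62.5 mm and 10.7 degrees, less where a joint would pass 70% of its speed; a pose out of reach is approached as far as the arm can. A call with a gripper value outside its range is refused whole. The fingers move at their own pace and stop on an object; FORCE is the grip in N (left out, the last holds). Time passes only in rows, so rows that repeat a pose let the fingers close. It gives the time, the measured TCP pose, the force and the opening at its end, in the units of the state.
- manip.get_obs(): the state, without advancing time (a new reading comes with each control period).
- manip.grab_frame(name): name is "side" or "top"; returns a dict with "img" (384x512x3 uint8, red, green, blue), "fx", "fy", "cx", "cy" (pixels), "dist" ([k1, k2, p1, p2, k3] as OpenCV has them; the pictures are not rectified), "R" (3x3) and "t" (3): a world point X has camera coordinates R X + t. Camera axes: x right, y down, z forward; pixel columns grow to the right and rows downward; lengths in m; the calibration is good to about 2 mm. A picture is of the moment at which its call begins. There is no depth.
- manip.job_done(): hands the job in, once; it reports no verdict.
Trained networks look in a picture, given as the dict that the camera call returned (one of the last four; its "shot" number tells which), for a name from the list of things; names that differ only in an ending like _2 or _b are one class to them, and where a whole thing is asked for, a point or a joint stands for the part that bears it (a point fixed in the world has none). Each returns a list of dicts, best first, with "confidence" (0 to 1); they miss things now and then, are a little off and sometimes report something else, mostly with a low value. They report only what shows in the picture. A call takes as long as a camera call.
- manip.search_frame(name, picture): "extent" ([left, top, width, height] in pixels, round what is visible of it).
The state is a dict: "time_s": time; "q": joint angles; "qd": joint speeds; "joint_torque": joint torques, N m; "tool_pos": TCP position; "tcp_rot": TCP orientation; "wrist_force": force on the tool from outside, world axes, zero at the start; "moment": the same for the moment, N m; "gripper_width": opening from 0.0 (shut) to 1.0 (fully open).
Only numpy, scipy, OpenCV 4.12 (cv2) and the standard library are available. Lean on these libraries where they do the work, as an engineer would, in place of code of your own. Each camera call takes 0.05 s, during which the arm holds its last target.

## Working session

There is one attempt and no reset: what is moved stays moved. The work goes in short steps, Python scripts to look and compute and a shell command to move; the robot and the scene stay as the last step left them, time stands still between calls to the robot, and variables do not carry over. Pictures are saved under pics/ and viewed, and the job is handed in when it is done.

```bash
ls; mkdir -p pics
cat > h.py <<'E'
import numpy as np, cv2
from cell import manip
def save(f,n): cv2.imwrite('pics/'+n+'.png',f['img'][:,:,::-1])
def K(f): return np.array([[f['fx'],0,f['cx']],[0,f['fy'],f['cy']],[0,0,1.]])
def proj(f,X):
    p,_=cv2.projectPoints(np.atleast_2d(np.array(X,float)),cv2.Rodrigues(np.array(f['R']))[0],np.array(f['t'],float),K(f),np.array(f['dist'],float)); return p[:,0]
def ray(f,uv):
    n=cv2.undistortPoints(np.array([[uv]],float),K(f),np.array(f['dist'],float))[0,0]
    R=np.array(f['R']);return -R.T@np.array(f['t']), R.T@np.array([n[0],n[1],1])
def atz(f,uv,z):
    o,d=ray(f,uv);return o+d*(z-o[2])/d[2]
E
python3 - <<'E'
from h import *
for n in('top','side'):
    f=manip.grab_frame(n);save(f,n+'0')
    c,_=ray(f,(256,192));print(n,c)
    for k in['grinder','ring','ring_post','lid','lid_edge','switch','switch_tip','oil','mill','jar','eggcup','mug','trivet']:
        for d in manip.search_frame(k,f)[:2]:print(k,[round(float(v)) for v in d['extent']],round(d['confidence'],2))
o=manip.get_obs();print(o['tool_pos'],o['tcp_rot'],o['time_s'])
E
```

```text
pics
top [ 0.40222087 -0.06198632  1.26448061]
grinder [196, 144, 85, 104] 0.97
ring [227, 175, 42, 42] 0.88
ring_post [231, 174, 39, 41] 0.78
lid [243, 142, 33, 30] 0.81
lid_edge [240, 147, 35, 24] 0.85
switch_tip [281, 252, 15, 16] 0.38
oil [189, 123, 28, 41] 0.67
oil [198, 147, 85, 107] 0.66
mill [271, 134, 22, 32] 0.74
jar [295, 192, 26, 31] 0.62
jar [272, 132, 22, 33] 0.59
eggcup [278, 252, 17, 19] 0.7
mug [163, 189, 38, 34] 0.95
trivet [350, 181, 55, 55] 0.87
side [ 0.56346619 -0.76545063  0.99971159]
grinder [199, 158, 86, 78] 0.66
grinder [229, 184, 35, 19] 0.37
ring [230, 184, 35, 22] 0.93
ring_post [229, 181, 35, 26] 0.74
ring_post [280, 135, 19, 60] 0.16
lid [226, 223, 24, 46] 0.61
lid [264, 158, 17, 32] 0.48
lid_edge [266, 161, 15, 30] 0.63
switch [229, 225, 24, 47] 0.24
oil [280, 134, 18, 60] 0.96
mill [282, 197, 19, 51] 0.94
jar [229, 225, 22, 48] 0.93
jar [264, 158, 15, 31] 0.32
eggcup [188, 230, 15, 22] 0.53
mug [229, 157, 26, 15] 0.53
trivet [280, 135, 19, 60] 0.3
[0.18287023 0.49213379 0.2313005 ] [ 0.12513495  0.69594059 -0.12512331  0.6959541 ] 1.4
```

Run:
```python
import cv2
a=cv2.imread('pics/top0.png');b=cv2.imread('pics/side0.png')
cv2.imwrite('pics/top0z.png',cv2.resize(a[110:290,140:380],None,fx=3.3,fy=3.3,interpolation=cv2.INTER_CUBIC))
cv2.imwrite('pics/side0z.png',cv2.resize(b[120:280,160:340],None,fx=3.7,fy=3.7,interpolation=cv2.INTER_CUBIC))
```

```text
(no output)
```

View pics/top0.png

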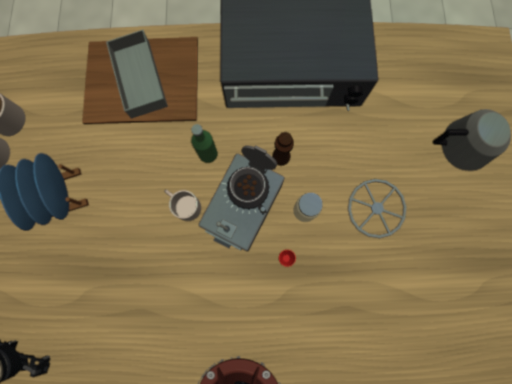

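View pics/top0z.png

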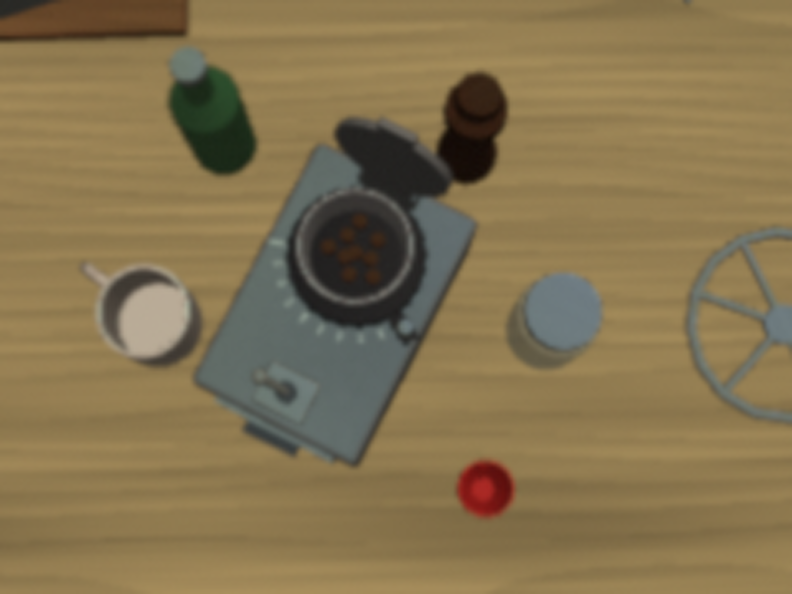

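View pics/side0z.png

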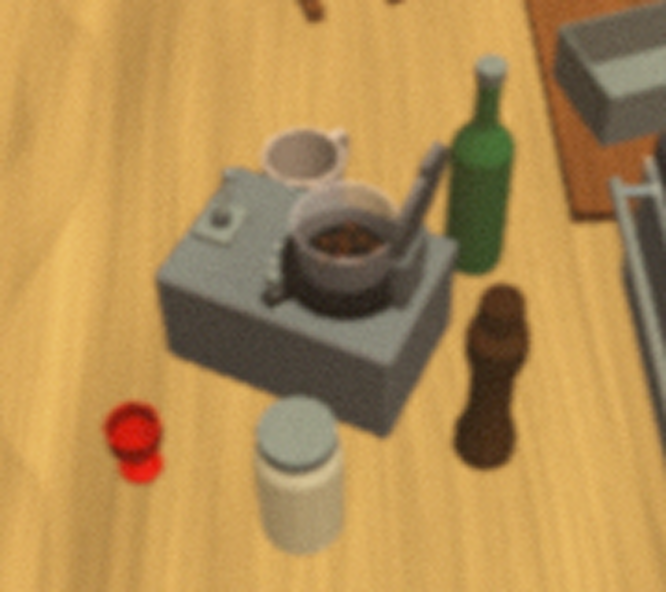

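View pics/side0.png

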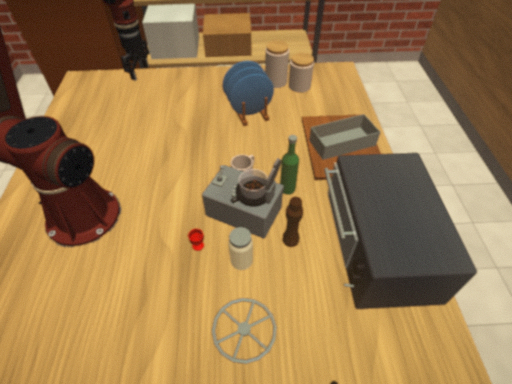

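```bash
cat >> h.py <<'E'
C=np.array([[.075,.075,.13],[.075,-.075,.13],[-.15,-.075,.13],[-.15,.075,.13]])
def G(p,L):
    c,s=np.cos(p[2]),np.sin(p[2]);L=np.atleast_2d(L)
    return np.c_[p[0]+c*L[:,0]-s*L[:,1],p[1]+s*L[:,0]+c*L[:,1],L[:,2]]
def post(r,z=.175):
    a=-np.radians(120)-r; return np.array([.072*np.cos(a),.072*np.sin(a),z])
def lidp(l,r=.100,h=.004): # edge pt
    return np.array([.052-r*np.cos(l)+h*np.sin(l)*1,0,.195+r*np.sin(l)+h*np.cos(l)])
def sw(t,R=None):
    a=.5-t; h=.182; 
    return np.array([-.122,.042*np.sin(a),.140+.042*np.cos(a)])
E
python3 - <<'E'
from h import *
from scipy.optimize import least_squares
T=manip.grab_frame('top');S=manip.grab_frame('side')
zt=lambda a:np.array(a)/3.3+[140,110]; zs=lambda a:np.array(a)/3.7+[160,120]
tc=zt([[320,145],[477,225],[357,465],[195,380]]);sc=zs([[457,240],[387,360],[160,275]])
tp=zt([405,323]);ts=zt([260,376]);ss=zs([229,178])
def r(p):
    W=G(p,C)
    return np.r_[(proj(T,W)-tc).ravel(),(proj(S,W[:3])-sc).ravel(),
      (proj(T,G(p,post(p[3])))-tp).ravel(),(proj(T,G(p,sw(0)))-ts).ravel(),(proj(S,G(p,sw(0)))-ss).ravel()]
s=least_squares(r,[.5,-.05,-.45,.3],loss='soft_l1');print(s.x,np.degrees(s.x[2:]),s.x[3]/.2618);print(r(s.x).round(1).reshape(-1,2))
p=s.x;print('px hopper rim c',(proj(T,G(p,[0,0,.195]))-[140,110])*3.3)
for q in(1.45,1.6,1.75):print('lid',q,(proj(S,G(p,lidp(q,.109,.0)))-[160,120])*3.7,(proj(T,G(p,lidp(q,.109,0)))-[140,110])*3.3)
np.save('p.npy',p)
for k in range(10):print(k,((proj(T,G(p,post(k*.2618)))-[140,110])*3.3).round(),((proj(S,G(p,post(k*.2618)))-[160,120])*3.7).round())
# bystanders
for k,h in dict(oil=.25,mill=.21,jar=.14,eggcup=.065,mug=.09,trivet=.012).items():
  pass
print('mug',atz(T,(184,205),.09),'jar',atz(T,zt([563,312]),.14),'egg',atz(T,zt([486,488]),.065),'oilcap',atz(T,zt([188,65]),.25),'mill',atz(T,zt([480,95]),.21))
print(G(p,[post(k*.2618) for k in range(10)]),G(p,sw(0)),G(p,sw(1)))
print(manip.get_obs()['time_s'])
E
```

```text
[ 0.59385279 -0.03881062 -0.48872143 -0.00198286] [-28.00167544  -0.11360947] -0.0075739467814495715
[[-0.6 -2. ]
 [ 1.2 -1.8]
 [-0.6  0.4]
 [-1.7  0.2]
 [ 0.5 -0.1]
 [ 0.6  1.7]
 [-2.9  0.3]
 [ 0.5  0.8]
 [ 0.1 -0. ]
 [-0.6 -0.7]]
px hopper rim c [[355.39931645 244.60133203]]
lid 1.45 [[390.27564719 140.27854475]] [[377.15548507 168.34261829]]
lid 1.6 [[410.30561442 146.01489952]] [[387.77980493 147.79616184]]
lid 1.75 [[430.31473    154.12398593]] [[398.29655039 128.32331591]]
0 [[406. 326.]] [[272. 275.]]
1 [[384. 336.]] [[262. 260.]]
2 [[361. 341.]] [[258. 243.]]
3 [[336. 339.]] [[260. 226.]]
4 [[314. 331.]] [[268. 210.]]
5 [[294. 317.]] [[280. 197.]]
6 [[278. 299.]] [[297. 186.]]
7 [[268. 277.]] [[316. 178.]]
8 [[264. 254.]] [[337. 175.]]
9 [[266. 230.]] [[359. 176.]]
mug [0.55708579 0.1411006  0.09      ] jar [ 0.545821  -0.2033776  0.14     ] egg [ 0.40743141 -0.14278635  0.065     ] oilcap [0.72290438 0.08351361 0.25      ] mill [ 0.70681178 -0.13694024  0.21      ]
[[ 0.53279221 -0.07696302  0.175     ]
 [ 0.52499822 -0.05985932  0.175     ]
 [ 0.52189657 -0.04132119  0.175     ]
 [ 0.52369865 -0.02261196  0.175     ]
 [ 0.53028163 -0.00500665  0.175     ]
 [ 0.54119691  0.01029497  0.175     ]
 [ 0.55570061  0.0222501   0.175     ]
 [ 0.57280433  0.03004403  0.175     ]
 [ 0.59134248  0.03314561  0.175     ]
 [ 0.6100517   0.03134347  0.175     ]] [[0.4955886  0.03624671 0.17685847]] [[0.47668112 0.00068942 0.17685847]]
1.5
```

```bash
cat >> h.py <<'E'
def overlay(f,p,r,l,s,win,z,n):
    x0,y0,x1,y1=win
    im=cv2.resize(np.ascontiguousarray(f['img'][y0:y1,x0:x1,::-1]),None,fx=z,fy=z,interpolation=cv2.INTER_CUBIC)
    def dl(L,c,cl=True):
        q=((proj(f,G(p,L))-[x0,y0]+.5)*z-.5)
        cv2.polylines(im,[np.round(q*16).astype(np.int32)],cl,c,1,cv2.LINE_AA,4)
    t=np.linspace(0,2*np.pi,60)
    ci=lambda R,h:np.c_[R*np.cos(t),R*np.sin(t),0*t+h]
    dl(C,(0,0,255)); dl(ci(.045,.195),(0,255,255)); dl(ci(.056,.15),(255,0,255))
    P=post(r);dl(np.c_[P[0]+.006*np.cos(t),P[1]+.006*np.sin(t),0*t+.175],(0,255,0))
    T=sw(s);dl(T+np.c_[.0065*np.cos(t),.0065*np.sin(t),0*t],(0,255,0));dl(T+np.c_[0*t,.0065*np.cos(t),.0065*np.sin(t)],(0,255,0))
    a=.048*np.cos(t)+.052; dl(np.array([lidp(l,v,0)+[0,.048*np.sin(u),0] for v,u in zip(a,t)]),(255,128,0))
    dl(np.array([lidp(l,.109,0),lidp(l,.109,.008)]),(255,128,0))
    for k in range(10):
        b=-np.radians(120)-k*.2618;dl(np.array([[np.cos(b)*v,np.sin(b)*v,.13] for v in(.06,.07)]),(0,0,255),False)
    cv2.imwrite('pics/'+n+'.png',im)
E
python3 - <<'E'
from h import *
p=np.load('p.npy')
T=manip.grab_frame('top');S=manip.grab_frame('side')
overlay(T,p[:3],0,1.65,0,(190,135,300,255),5,'ovT');overlay(S,p[:3],0,1.65,0,(195,150,295,245),6,'ovS')
E
```

```text
(no output)
```

View pics/ovT.png

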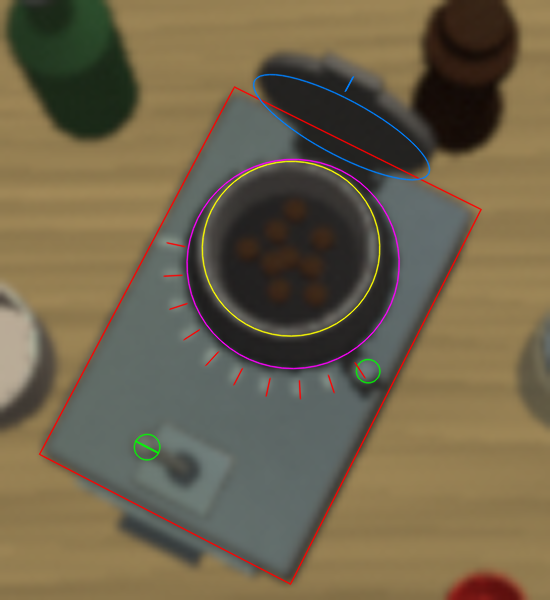

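View pics/ovS.png

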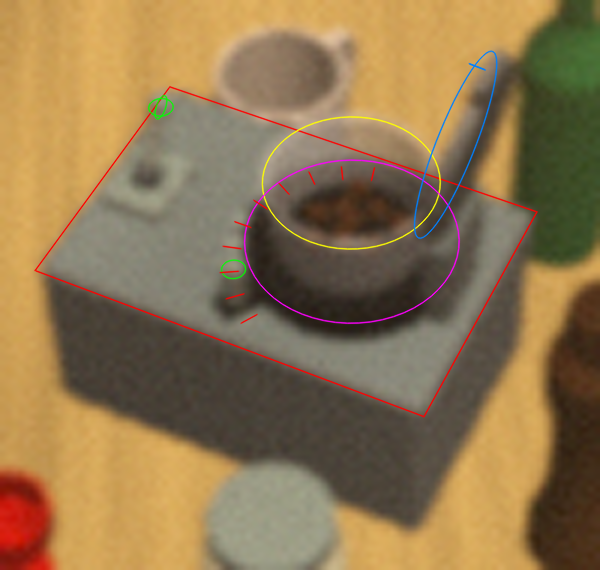

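```bash
cat > fit.py <<'E'
from h import *
from scipy.optimize import minimize
p0=np.load('p.npy')[:3]
T=manip.grab_frame('top');S=manip.grab_frame('side')
def gm(f):
    g=cv2.GaussianBlur(f['img'].astype(np.float32),(0,0),1.0)
    m=np.zeros(g.shape[:2],np.float32)
    for c in range(3):
        m+=cv2.Sobel(g[:,:,c],cv2.CV_32F,1,0)**2+cv2.Sobel(g[:,:,c],cv2.CV_32F,0,1)**2
    return np.sqrt(m)
MT,MS=gm(T),gm(S)
def line(a,b,n=40):return a+(b-a)*np.linspace(.04,.96,n)[:,None]
t=np.linspace(0,2*np.pi,90)
def circ(R,h,lo,hi):
    u=np.radians(np.linspace(lo,hi,50));return np.c_[R*np.cos(u),R*np.sin(u),0*u+h]
E4=np.vstack([line(C[i],C[(i+1)%4]) for i in range(4)])
def samp(M,f,L,p):
    q=proj(f,G(p,L)).astype(np.float32);return cv2.remap(M,q[:,0].reshape(-1,1),q[:,1].reshape(-1,1),cv2.INTER_LINEAR).ravel()
B=C.copy();B[:,2]=0
ring=circ(.056,.15,-100,-270)
def cost(p,views):
    c=0
    if 'T' in views:c-=np.minimum(samp(MT,T,E4,p),150).mean()*2+np.minimum(samp(MT,T,ring,p),150).mean()
    if 'S' in views:c-=np.minimum(samp(MS,S,E4,p),150).mean()*2+np.minimum(samp(MS,S,circ(.056,.13,0,-110),p),150).mean()
    return c
best={}
for v in('T','S','TS'):
    b=None
    for dx in(-.006,0,.006):
      for dy in(-.006,0,.006):
        for dw in (-.04,0,.04):
          r=minimize(lambda z:cost(p0+z*[1e-3,1e-3,1e-2],v),np.array([dx*1e3,dy*1e3,dw*100]),method='Nelder-Mead')
          if b is None or r.fun<b.fun:b=r
    p=p0+b.x*[1e-3,1e-3,1e-2];print(v,p.round(4),np.degrees(p[2]).round(2),b.fun);best[v]=p
np.save('pf.npy',best['TS'])
for v,f,w,z in(('T',T,(190,135,300,255),5),('S',S,(195,150,295,245),6)):overlay(f,best['TS'],0,1.72,0,w,z,'ov2'+v)
print(manip.get_obs()['time_s'])
E
python3 fit.py
```

```text
T [ 0.59   -0.0365 -0.4907] -28.12 -386.54150390625
S [ 0.5948 -0.0392 -0.468 ] -26.81 -433.54888916015625
TS [ 0.5917 -0.0375 -0.4886] -27.99 -805.2798461914062
1.7
```

View pics/ov2T.png

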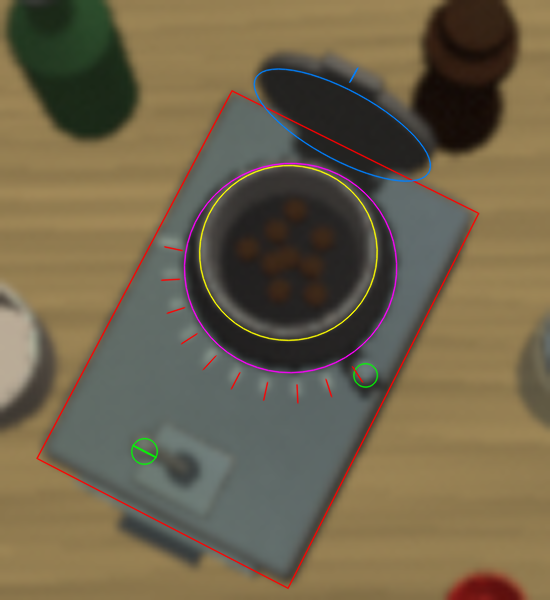

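View pics/ov2S.png

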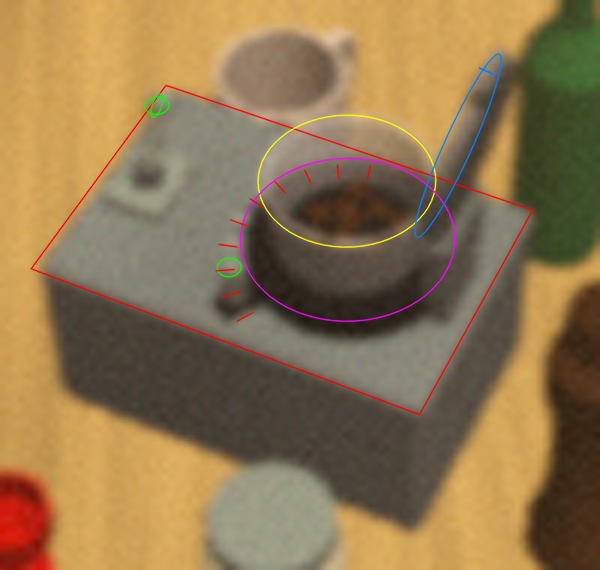

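Run:
```python
import cv2,numpy as np
a=cv2.imread('pics/top0.png')[195:225,240:285];b=cv2.imread('pics/side0.png')[185:215,220:265]
f=lambda x:cv2.resize(x,None,fx=8.5,fy=8.5,interpolation=cv2.INTER_CUBIC)
cv2.imwrite('pics/pz.png',cv2.convertScaleAbs(np.hstack([f(a),f(b)]),alpha=1.5))
```

```text
(no output)
```

View pics/pz.png

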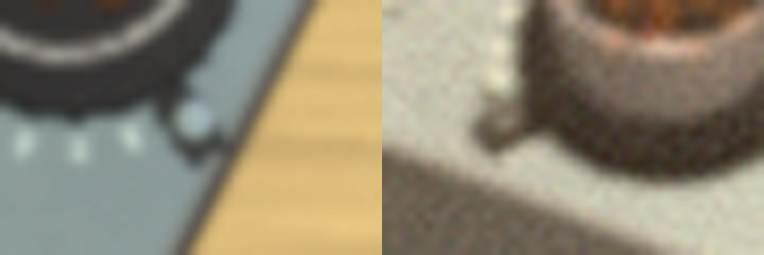

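Run:
```python
from h import *
T=manip.grab_frame('top');S=manip.grab_frame('side')
print(atz(T,(262.5,208.6),.175),atz(S,(232.2,198.2),.175))
p=np.array([.593,-.038,-.485])
print(G(p,post(0)),proj(T,G(p,post(0))),proj(S,G(p,post(0))),proj(S,G(p,post(0,.149))))
for k in(0,.1,.2):print(proj(S,G(p,post(k*.2618))))
# mm per px
```

```text
[ 0.5331669  -0.07534779  0.175     ] [ 0.52895204 -0.09154309  0.175     ]
[[ 0.53208183 -0.07637937  0.175     ]] [[262.91150153 209.01418642]] [[233.18472222 194.25238535]] [[233.59839736 199.68045804]]
[[233.18472222 194.25238535]]
[[232.85120887 193.85605844]]
[[232.53230289 193.45349363]]
```

```bash
cat >> h.py <<'E'
from scipy.spatial.transform import Rotation as Ro
P=np.array([.593,-.038,-.485])
def cur():
    o=manip.get_obs();return np.array(o['tool_pos']),Ro.from_quat(o['tcp_rot'])
def tgt(yang): # tool down, tool y at world angle yang
    x=np.array([0,0,-1.]);y=np.array([np.cos(yang),np.sin(yang),0]);return Ro.from_matrix(np.c_[x,y,np.cross(x,y)])
def row(p0,R0,p,R,g):
    d=R0.inv().apply(np.array(p)-p0);v=np.degrees((R0.inv()*R).as_rotvec())
    return ' '.join('%.4f'%a for a in d)+' '+' '.join('%.1f'%a for a in v)+' %.2f'%g
def show():
    o=manip.get_obs();print('t%.2f'%o['time_s'],np.round(o['tool_pos'],4),'F',np.round(o['wrist_force'],2),'M',np.round(o['moment'],2),'g%.3f'%o['gripper_width'],'q',np.round(o['q'],2))
E
python3 - <<'E'
from h import *
show();p0,R0=cur();print(R0.as_matrix().round(3))
y=R0.as_matrix()[:,1];print('yang',np.degrees(np.arctan2(y[1],y[0])))
def loc(w):
    c,s=np.cos(P[2]),np.sin(P[2]);d=np.array(w)-P[:2];return np.array([c*d[0]+s*d[1],-s*d[0]+c*d[1]]).round(3)
for n,w in dict(mug=(.557,.141),jar=(.546,-.203),egg=(.407,-.143),oilcap=(.723,.0835),mill=(.707,-.137)).items():print(n,loc(w))
for k in(0,3,6):
    a=P[2]-np.radians(120)-k*.2618;print(k,'cw tangent ang',np.degrees(a-np.pi/2)%360)
E
```

```text
t1.80 [0.1829 0.4921 0.2313] F [-0.04  0.04 -0.47] M [-0.01  0.02 -0.03] g1.001 q [ 1.08  0.29 -0.15  1.13 -0.    1.43]
[[-0.     0.348  0.937]
 [-0.     0.937 -0.348]
 [-1.    -0.    -0.   ]]
yang 69.61460760576736
mug [-0.115  0.142]
jar [ 0.035 -0.168]
egg [-0.116 -0.18 ]
oilcap [0.058 0.168]
mill [ 0.147 -0.034]
0 cw tangent ang 122.21154693615509
3 cw tangent ang 77.21144170658022
6 cw tangent ang 32.21133647700543
```

Run:
```python
from h import *
p0,R0=cur()
R=tgt(np.radians(122.2))
q=G(P,post(0))[0];print(q)
for z in(.28,.156):print(row(p0,R0,[q[0],q[1],z],R,.3))
for a in(.1,.25,.5,.75):
  print(row(p0,R0,p0+(np.array([q[0],q[1],.28])-p0)*a,R,.3))
```

```text
[ 0.53208183 -0.07637937  0.175     ]
-0.0487 -0.4113 0.5254 -52.6 -0.0 0.0 0.30
0.0753 -0.4113 0.5254 -52.6 -0.0 0.0 0.30
-0.0049 -0.0411 0.0525 -52.6 -0.0 0.0 0.30
-0.0122 -0.1028 0.1313 -52.6 -0.0 0.0 0.30
-0.0243 -0.2056 0.2627 -52.6 -0.0 0.0 0.30
-0.0365 -0.3085 0.3940 -52.6 -0.0 0.0 0.30
```

```bash
python3 -m handwheel '-0.049 0 0 0 0 0 0.3; -0.049 -0.041 0.053 -10 0 0 0.3; -0.049 -0.072 0.092 -20 0 0 0.3; -0.049 -0.103 0.131 -30 0 0 0.3; -0.049 -0.134 0.171 -40 0 0 0.3; -0.049 -0.165 0.21 -52.6 0 0 0.3; -0.049 -0.195 0.25 -52.6 0 0 0.3; -0.049 -0.226 0.289 -52.6 0 0 0.3; -0.049 -0.257 0.328 -52.6 0 0 0.3; -0.049 -0.288 0.368 -52.6 0 0 0.3; -0.049 -0.319 0.407 -52.6 0 0 0.3; -0.049 -0.35 0.447 -52.6 0 0 0.3; -0.049 -0.381 0.486 -52.6 0 0 0.3; -0.049 -0.411 0.525 -52.6 0 0 0.3; -0.049 -0.411 0.525 -52.6 0 0 0.3'
python3 - <<'E'
from h import *
show()
T=manip.grab_frame('top');S=manip.grab_frame('side')
def z(f,n,x0,y0,x1,y1,s): cv2.imwrite('pics/%s.png'%n,cv2.resize(f['img'][y0:y1,x0:x1,::-1],None,fx=s,fy=s,interpolation=cv2.INTER_CUBIC))
z(S,'s1',180,90,320,220,5);z(T,'t1',180,110,340,270,4)
E
```

```text
time_s: 3.68
tool_pos: [0.533, -0.0787, 0.2796]
tcp_rot: [-0.195, 0.68, 0.195, 0.68]
wrist_force: [-1.1, 0.7, 0.7]
gripper_width: 0.301
t3.67 [ 0.533  -0.0787  0.2796] F [-1.07  0.73  0.74] M [ 0.02 -0.01 -0.03] g0.301 q [-0.28  0.3  -0.02  1.26 -0.   -0.84]
```

View pics/s1.png

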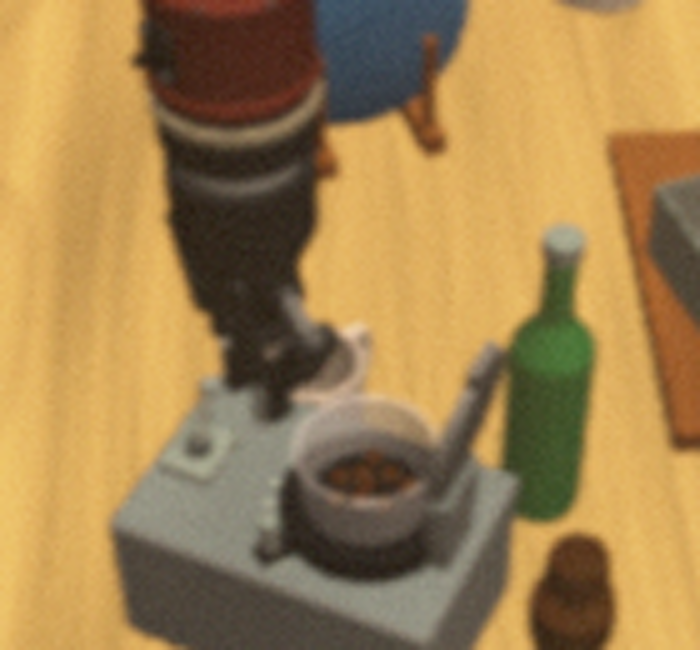

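View pics/t1.png

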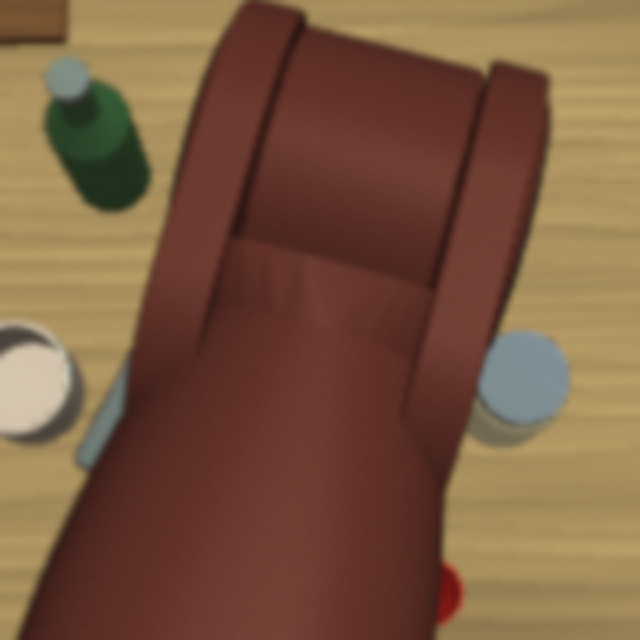

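```bash
python3 -m handwheel '0.03 0 0 0 0 0 0.3; 0.06 0 0 0 0 0 0.3; 0.085 0 0 0 0 0 0.3; 0.1 0 0 0 0 0 0.3; 0.11 0 0 0 0 0 0.3; 0.118 0 0 0 0 0 0.3; 0.123 0 0 0 0 0 0.3; 0.123 0 0 0 0 0 0.3'
python3 - <<'E'
from h import *
show()
S=manip.grab_frame('side')
def z(f,n,x0,y0,x1,y1,s): cv2.imwrite('pics/%s.png'%n,cv2.resize(f['img'][y0:y1,x0:x1,::-1],None,fx=s,fy=s,interpolation=cv2.INTER_CUBIC))
z(S,'s2',190,130,300,230,6)
p0,R0=cur();y=R0.as_matrix()[:,1];print(np.degrees(np.arctan2(y[1],y[0])),R0.as_matrix()[:,0].round(3))
p0=np.array([.5323,-.0764,.157]);R0=tgt(np.radians(122.2))
# arc rows: tcp trails such that post centre = tcp + tangent*(gap/2-6mm)*(-1)...
off=.0128-.006
for k in np.arange(0,6.6,.25):
    a=P[2]-np.radians(120)-k*.2618;tan=np.array([np.sin(a),-np.cos(a)])
    q=G(P,post(k*.2618))[0,:2]+tan*off   # post touched by rear pad => TCP ahead of post
    print(k,row(p0,R0,[q[0],q[1],.157],tgt(a-np.pi/2),.3))
E
```

```text
time_s: 4.78
tool_pos: [0.5318, -0.076, 0.1573]
tcp_rot: [-0.196, 0.679, 0.196, 0.679]
wrist_force: [-1.0, -0.4, 0.6]
gripper_width: 0.302
t4.78 [ 0.5318 -0.076   0.1573] F [-1.01 -0.35  0.59] M [0.03 0.02 0.01] g0.302 q [-0.28  0.37 -0.25  0.96 -0.   -0.84]
122.20943648901967 [ 0. -0. -1.]
0.0 0.0000 0.0069 -0.0002 -0.0 0.0 0.0 0.30
0.25 0.0000 0.0116 0.0004 3.7 0.0 0.0 0.30
0.5 0.0000 0.0163 0.0013 7.5 0.0 0.0 0.30
0.75 0.0000 0.0209 0.0025 11.2 0.0 0.0 0.30
1.0 0.0000 0.0253 0.0040 15.0 0.0 0.0 0.30
1.25 0.0000 0.0297 0.0058 18.7 0.0 0.0 0.30
1.5 0.0000 0.0340 0.0079 22.5 0.0 0.0 0.30
1.75 0.0000 0.0381 0.0103 26.2 0.0 0.0 0.30
2.0 0.0000 0.0420 0.0129 30.0 0.0 0.0 0.30
2.25 0.0000 0.0458 0.0157 33.7 0.0 0.0 0.30
2.5 0.0000 0.0494 0.0188 37.5 0.0 0.0 0.30
2.75 0.0000 0.0527 0.0222 41.2 0.0 0.0 0.30
3.0 0.0000 0.0559 0.0257 45.0 0.0 0.0 0.30
3.25 0.0000 0.0588 0.0295 48.7 0.0 0.0 0.30
3.5 0.0000 0.0614 0.0334 52.5 0.0 0.0 0.30
3.75 0.0000 0.0638 0.0375 56.2 0.0 0.0 0.30
4.0 0.0000 0.0659 0.0417 60.0 0.0 0.0 0.30
4.25 0.0000 0.0677 0.0461 63.7 0.0 0.0 0.30
4.5 0.0000 0.0693 0.0505 67.5 0.0 0.0 0.30
4.75 0.0000 0.0705 0.0551 71.2 0.0 0.0 0.30
5.0 0.0000 0.0715 0.0597 75.0 0.0 0.0 0.30
5.25 0.0000 0.0721 0.0644 78.7 0.0 0.0 0.30
5.5 0.0000 0.0724 0.0692 82.5 0.0 0.0 0.30
5.75 0.0000 0.0724 0.0739 86.2 0.0 0.0 0.30
6.0 0.0000 0.0721 0.0786 90.0 0.0 0.0 0.30
6.25 0.0000 0.0716 0.0833 93.7 0.0 0.0 0.30
6.5 0.0000 0.0706 0.0880 97.5 0.0 0.0 0.30
```

View pics/s2.png

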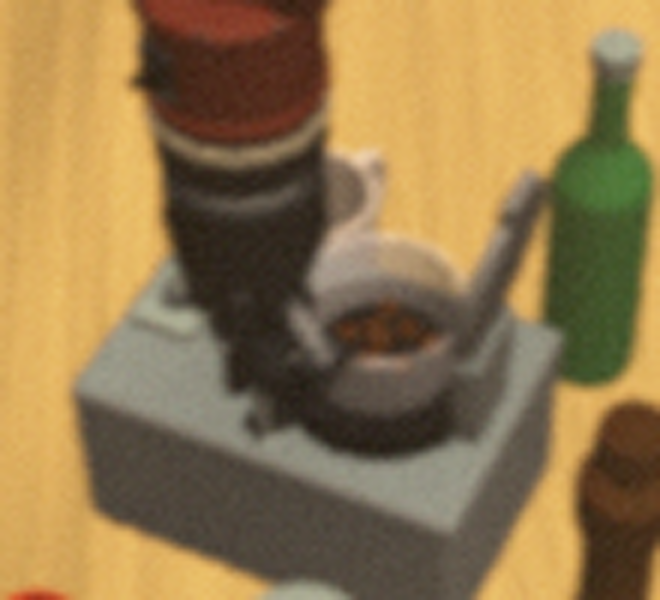

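```bash
python3 -m handwheel '0 0.004 0 0 0 0 0.3; 0 0.008 0 2 0 0 0.3; 0 0.012 0 4 0 0 0.3; 0 0.016 0.001 7.5 0 0 0.3; 0 0.021 0.0025 11 0 0 0.3; 0 0.025 0.004 15 0 0 0.3; 0 0.03 0.006 19 0 0 0.3; 0 0.034 0.008 22.5 0 0 0.3; 0 0.038 0.01 26 0 0 0.3; 0 0.042 0.013 30 0 0 0.3; 0 0.046 0.016 34 0 0 0.3; 0 0.049 0.019 37.5 0 0 0.3; 0 0.053 0.022 41 0 0 0.3; 0 0.056 0.0255 45 0 0 0.3; 0 0.056 0.0255 45 0 0 0.3'
python3 - <<'E'
from h import *
show()
S=manip.grab_frame('side')
def z(f,n,x0,y0,x1,y1,s): cv2.imwrite('pics/%s.png'%n,cv2.resize(f['img'][y0:y1,x0:x1,::-1],None,fx=s,fy=s,interpolation=cv2.INTER_CUBIC))
z(S,'s3',190,130,300,230,6)
p0,R0=cur();y=R0.as_matrix()[:,1];print(np.degrees(np.arctan2(y[1],y[0])),R0.as_matrix()[:,0].round(3))
off=.0128-.006
p0=None
for k in np.arange(3,6.6,.25):
    a=P[2]-np.radians(120)-k*.2618;tan=np.array([np.sin(a),-np.cos(a)])
    q=G(P,post(k*.2618))[0,:2]+tan*off
    if p0 is None:p0=np.r_[q,.157];R0=tgt(a-np.pi/2);print(p0)
    print(k,row(p0,R0,[q[0],q[1],.157],tgt(a-np.pi/2),.3))
E
```

```text
time_s: 6.7
tool_pos: [0.5236, -0.0148, 0.1576]
tcp_rot: [0.078, 0.703, -0.078, 0.703]
wrist_force: [-0.0, -0.4, -0.8]
gripper_width: 0.301
t6.70 [ 0.5236 -0.0148  0.1576] F [-0.02 -0.43 -0.76] M [0.04 0.01 0.03] g0.301 q [-0.17  0.34 -0.28  0.94  0.    0.05]
77.31613482632798 [ 0. -0. -1.]
[ 0.52429127 -0.01543121  0.157     ]
3.0 0.0000 0.0000 0.0000 0.0 0.0 0.0 0.30
3.25 0.0000 0.0047 0.0006 3.8 0.0 0.0 0.30
3.5 0.0000 0.0093 0.0015 7.5 0.0 0.0 0.30
3.75 0.0000 0.0139 0.0027 11.3 0.0 0.0 0.30
4.0 0.0000 0.0184 0.0042 15.0 0.0 0.0 0.30
4.25 0.0000 0.0228 0.0060 18.8 0.0 0.0 0.30
4.5 0.0000 0.0270 0.0081 22.5 0.0 0.0 0.30
4.75 0.0000 0.0311 0.0104 26.3 0.0 0.0 0.30
5.0 0.0000 0.0351 0.0130 30.0 0.0 0.0 0.30
5.25 0.0000 0.0389 0.0159 33.8 0.0 0.0 0.30
5.5 0.0000 0.0424 0.0190 37.5 0.0 0.0 0.30
5.75 0.0000 0.0458 0.0224 41.3 0.0 0.0 0.30
6.0 0.0000 0.0489 0.0259 45.0 0.0 0.0 0.30
6.25 0.0000 0.0518 0.0296 48.8 0.0 0.0 0.30
6.5 0.0000 0.0545 0.0336 52.5 0.0 0.0 0.30
```

View pics/s3.png

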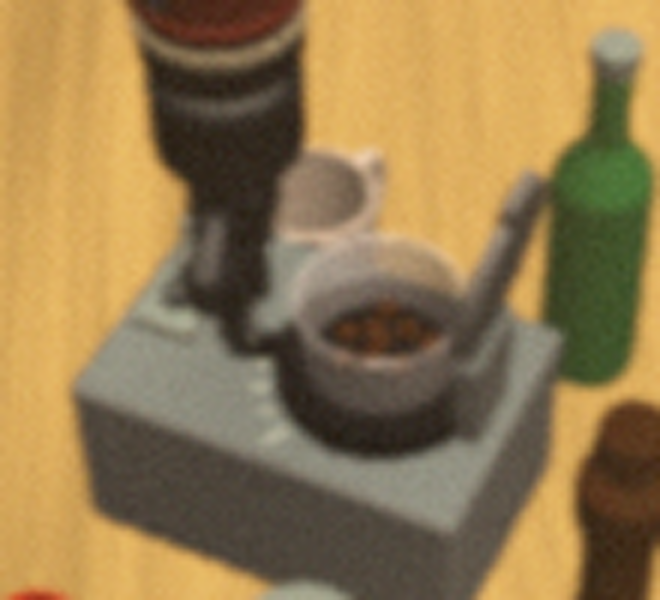

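```bash
python3 -m handwheel '0 0.005 0.0006 4 0 0 0.3; 0 0.009 0.0015 7.5 0 0 0.3; 0 0.014 0.0027 11 0 0 0.3; 0 0.0185 0.004 15 0 0 0.3; 0 0.023 0.006 19 0 0 0.3; 0 0.027 0.008 22.5 0 0 0.3; 0 0.031 0.0105 26 0 0 0.3; 0 0.035 0.013 30 0 0 0.3; 0 0.039 0.016 34 0 0 0.3; 0 0.0425 0.019 37.5 0 0 0.3; 0 0.046 0.0225 41 0 0 0.3; 0 0.048 0.0245 43.5 0 0 0.3; 0 0.048 0.0245 43.5 0 0 0.3; 0 0.048 0.0245 43.5 0 0 0.3'
python3 - <<'E'
from h import *
show()
S=manip.grab_frame('side')
def z(f,n,x0,y0,x1,y1,s): cv2.imwrite('pics/%s.png'%n,cv2.resize(f['img'][y0:y1,x0:x1,::-1],None,fx=s,fy=s,interpolation=cv2.INTER_CUBIC))
z(S,'s4',190,130,300,230,6)
E
```

```text
time_s: 8.5
tool_pos: [0.5579, 0.0262, 0.1573]
tcp_rot: [0.333, 0.624, -0.333, 0.624]
wrist_force: [-0.4, -0.3, 0.1]
gripper_width: 0.303
t8.50 [0.5579 0.0262 0.1573] F [-0.38 -0.26  0.12] M [-0.02 -0.05 -0.03] g0.303 q [-0.08  0.4  -0.19  0.98 -0.    0.9 ]
```

View pics/s4.png

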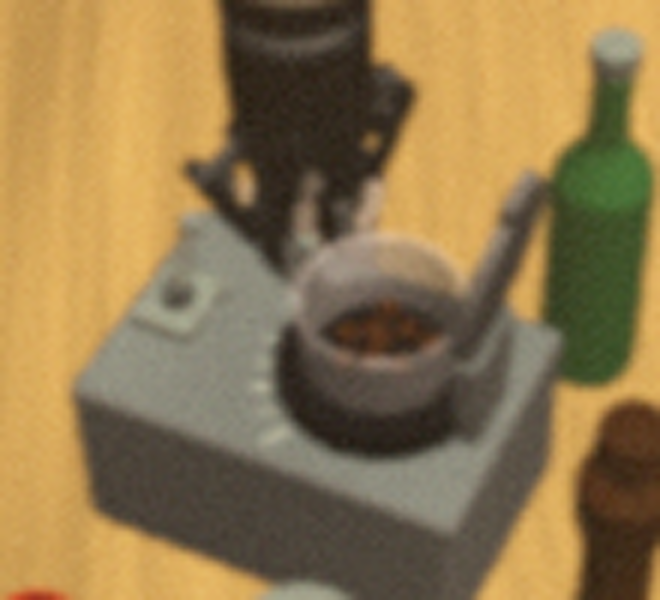

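Run:
```python
from h import *
p0,R0=cur();y=R0.as_matrix()[:,1];print(np.degrees(np.arctan2(y[1],y[0])))
R=tgt(np.radians(62.2))
for q in([.5579,.0262,.34],[.5,.3,.34]):print(row(p0,R0,q,R,0))
```

```text
33.778612915404906
-0.1827 -0.0000 -0.0000 -28.4 -0.0 0.0 0.00
-0.1827 0.1041 -0.2598 -28.4 -0.0 0.0 0.00
```

```bash
python3 -m handwheel '-0.01 0 0 0 0 0 0.3; -0.025 0 0 0 0 0 0.3; -0.06 0 0 0 0 0 0.3; -0.11 0 0 0 0 0 0.3; -0.165 0 0 -5 0 0 0; -0.183 0.02 -0.05 -14 0 0 0; -0.183 0.04 -0.1 -24 0 0 0; -0.183 0.06 -0.15 -28.4 0 0 0; -0.183 0.08 -0.2 -28.4 0 0 0; -0.183 0.104 -0.26 -28.4 0 0 0; -0.183 0.104 -0.26 -28.4 0 0 0'
python3 - <<'E'
from h import *
show()
S=manip.grab_frame('side');T=manip.grab_frame('top')
for n,l in(('a',1.62),):
  overlay(T,P,6*.2618,l,0,(190,135,300,255),5,'ov5T');overlay(S,P,6*.2618,l,0,(195,130,305,230),6,'ov5S')
E
```

```text
time_s: 9.93
tool_pos: [0.4988, 0.304, 0.3412]
tcp_rot: [0.169, 0.687, -0.168, 0.687]
wrist_force: [-0.2, -0.8, 0.2]
gripper_width: 0.003
t9.93 [0.4988 0.304  0.3412] F [-0.18 -0.84  0.18] M [-0.02  0.02  0.04] g0.003 q [0.42 0.38 0.26 1.45 0.   0.9 ]
```

View pics/ov5T.png

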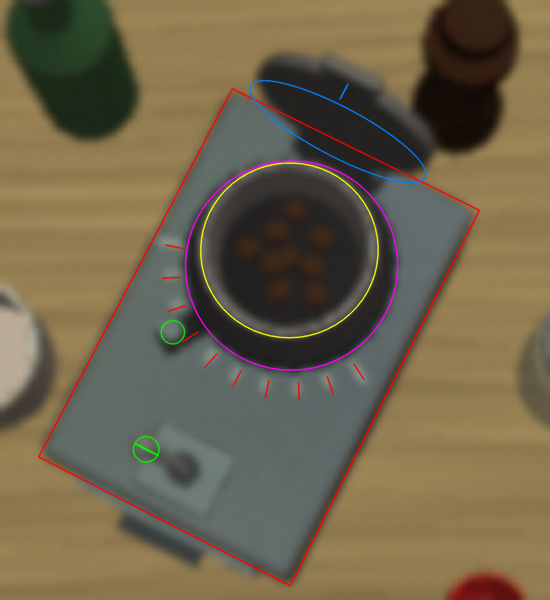

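View pics/ov5S.png

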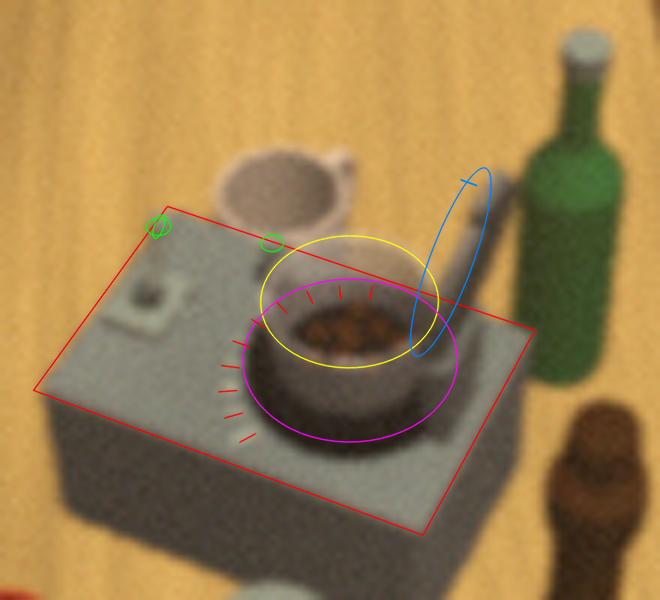

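Run:
```python
from h import *
S=manip.grab_frame('side')
print('oven',atz(S,(349,313),0),atz(S,(330,180),0), atz(S,(345,238),.0))
p0,R0=cur();R0=tgt(np.radians(62.2));p0=np.array([.5,.3,.34])
a=G(P,[.118,0,.38])[0];b=G(P,[.118,0,.268])[0];print(a,b)
for q in([.5,.3,.39],a+[0,0,.01],a,b):print(row(p0,R0,q,R0,0))
print('push')
for l in np.arange(1.75,-.01,-.125):
    r,h=.085,.011
    tx=.052-r*np.cos(l)+.008*np.sin(l)+h;tz=.195+r*np.sin(l)+.008*np.cos(l)
    print(l,row(b,R0,G(P,[tx,0,tz])[0],R0,0))
```

```text
oven [ 0.84904922 -0.3878188   0.        ] [0.89008022 0.12005768 0.        ] [ 0.89132567 -0.13772658  0.        ]
[ 0.69739164 -0.09301259  0.38      ] [ 0.69739164 -0.09301259  0.268     ]
-0.0500 0.0000 0.0000 0.0 0.0 0.0 0.00
-0.0500 -0.2556 0.3579 0.0 0.0 0.0 0.00
-0.0400 -0.2556 0.3579 0.0 0.0 0.0 0.00
0.0720 -0.2556 0.3579 0.0 0.0 0.0 0.00
push
1.75 -0.0092 -0.0000 -0.0320 0.0 0.0 0.0 0.00
1.625 -0.0114 -0.0000 -0.0424 0.0 0.0 0.0 0.00
1.5 -0.0124 -0.0000 -0.0530 0.0 0.0 0.0 0.00
1.375 -0.0119 -0.0000 -0.0637 0.0 0.0 0.0 0.00
1.25 -0.0102 -0.0000 -0.0742 0.0 0.0 0.0 0.00
1.125 -0.0071 -0.0000 -0.0844 0.0 0.0 0.0 0.00
1.0 -0.0028 -0.0000 -0.0942 0.0 0.0 0.0 0.00
0.875 0.0026 -0.0000 -0.1033 0.0 0.0 0.0 0.00
0.75 0.0092 -0.0000 -0.1117 0.0 0.0 0.0 0.00
0.625 0.0168 -0.0000 -0.1193 0.0 0.0 0.0 0.00
0.5 0.0252 -0.0000 -0.1258 0.0 0.0 0.0 0.00
0.375 0.0344 -0.0000 -0.1312 0.0 0.0 0.0 0.00
0.25 0.0442 -0.0000 -0.1354 0.0 0.0 0.0 0.00
0.125 0.0545 -0.0000 -0.1383 0.0 0.0 0.0 0.00
0.0 0.0650 -0.0000 -0.1400 0.0 0.0 0.0 0.00
```

```bash
python3 -m handwheel '-0.05 0 0 0 0 0 0; -0.05 -0.032 0.045 0 0 0 0; -0.05 -0.064 0.09 0 0 0 0; -0.05 -0.096 0.134 0 0 0 0; -0.05 -0.128 0.179 0 0 0 0; -0.05 -0.16 0.224 0 0 0 0; -0.05 -0.192 0.269 0 0 0 0; -0.05 -0.224 0.313 0 0 0 0; -0.05 -0.256 0.358 0 0 0 0; -0.05 -0.256 0.358 0 0 0 0; -0.05 -0.256 0.358 0 0 0 0'
python3 - <<'E'
from h import *
show()
S=manip.grab_frame('side')
overlay(S,P,6*.2618,1.75,0,(190,90,310,220),5,'s6')
E
```

```text
time_s: 11.45
tool_pos: [0.6965, -0.0946, 0.3903]
tcp_rot: [0.171, 0.686, -0.171, 0.686]
wrist_force: [-0.1, 0.5, 0.2]
gripper_width: -0.001
t11.45 [ 0.6965 -0.0946  0.3903] F [-0.06  0.52  0.24] M [ 0.05  0.06 -0.07] g-0.001 q [-0.24  0.74  1.    1.84  0.    0.25]
```

View pics/s6.png

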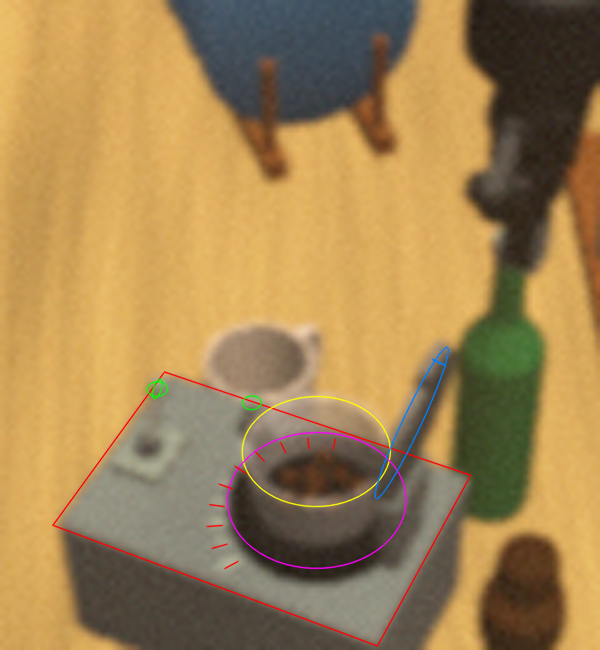

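```bash
python3 -m handwheel '0.03 0 0 0 0 0 0; 0.065 0 0 0 0 0 0; 0.095 0 0 0 0 0 0; 0.115 0 0 0 0 0 0; 0.122 0 0 0 0 0 0; 0.122 0 0 0 0 0 0'
python3 - <<'E'
from h import *
show()
S=manip.grab_frame('side')
overlay(S,P,6*.2618,1.75,0,(190,90,310,220),5,'s7')
E
```

```text
time_s: 12.25
tool_pos: [0.6966, -0.0927, 0.2693]
tcp_rot: [0.17, 0.686, -0.17, 0.687]
wrist_force: [0.2, 0.3, -0.1]
gripper_width: -0.001
t12.25 [ 0.6966 -0.0927  0.2693] F [ 0.23  0.34 -0.06] M [ 0.01 -0.   -0.02] g-0.001 q [-0.24  0.65  0.52  1.44  0.    0.25]
```

View pics/s7.png

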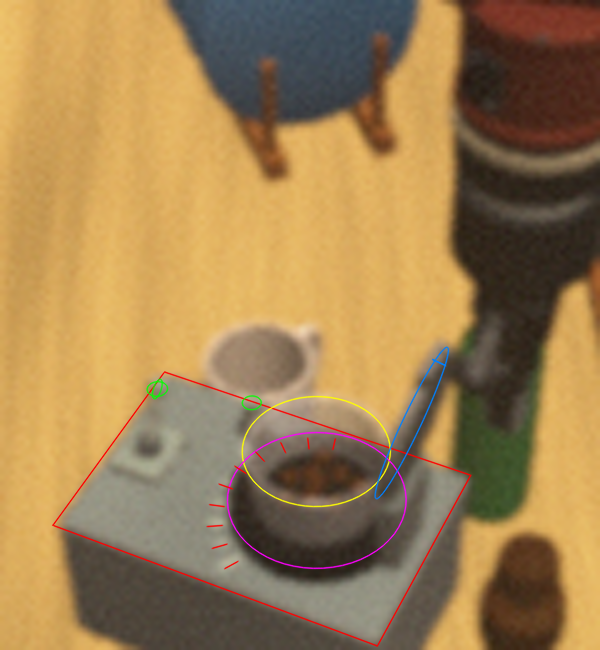

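```bash
python3 -m handwheel '-0.005 0 -0.015 0 0 0 0; -0.009 0 -0.03 0 0 0 0; -0.011 0 -0.042 0 0 0 0; -0.012 0 -0.053 0 0 0 0; -0.012 0 -0.064 0 0 0 0; -0.01 0 -0.074 0 0 0 0; -0.007 0 -0.084 0 0 0 0; -0.003 0 -0.094 0 0 0 0; -0.003 0 -0.094 0 0 0 0'
python3 - <<'E'
from h import *
show()
S=manip.grab_frame('side')
overlay(S,P,6*.2618,1.0,0,(190,90,310,220),5,'s8')
E
```

```text
time_s: 13.42
tool_pos: [0.6135, -0.0491, 0.2719]
tcp_rot: [0.17, 0.686, -0.17, 0.686]
wrist_force: [0.1, 0.2, 0.8]
gripper_width: -0.001
t13.43 [ 0.6135 -0.0491  0.2719] F [0.06 0.18 0.76] M [-0.01  0.   -0.03] g-0.001 q [-0.2   0.45  0.19  1.31  0.    0.29]
```

View pics/s8.png

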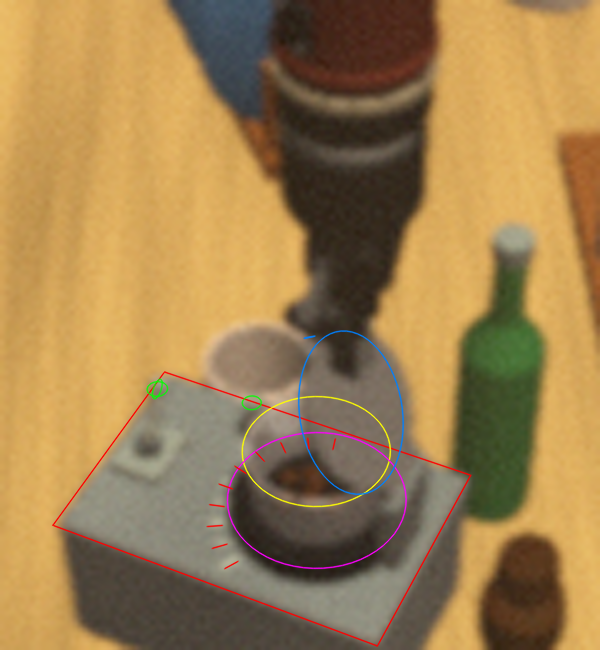

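```bash
python3 -m handwheel '0.0055 0 -0.009 0 0 0 0; 0.012 0 -0.0175 0 0 0 0; 0.02 0 -0.025 0 0 0 0; 0.028 0 -0.032 0 0 0 0; 0.037 0 -0.037 0 0 0 0; 0.047 0 -0.0415 0 0 0 0; 0.0575 0 -0.0445 0 0 0 0; 0.064 0 -0.046 0 0 0 0; 0.067 0 -0.046 0 0 0 0; 0.067 0 -0.046 0 0 0 0'
python3 - <<'E'
from h import *
show()
S=manip.grab_frame('side')
overlay(S,P,6*.2618,0.0,0,(190,90,310,220),5,'s9')
E
```

```text
time_s: 14.72
tool_pos: [0.5732, -0.0279, 0.2042]
tcp_rot: [0.17, 0.686, -0.17, 0.686]
wrist_force: [-0.0, -0.3, -0.2]
gripper_width: -0.002
t14.72 [ 0.5732 -0.0279  0.2042] F [-0.04 -0.31 -0.23] M [-0.03 -0.    0.  ] g-0.002 q [-0.18  0.4  -0.07  1.1  -0.    0.31]
```

View pics/s9.png

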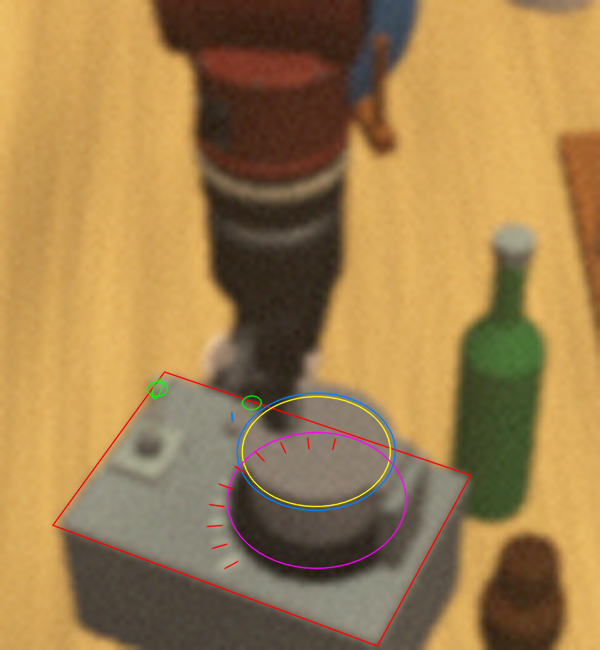

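Nearly shut; press down gently and watch the force.

```bash
python3 -m handwheel '0.001 0 -0.006 0 0 0 0; 0.003 0 -0.012 0 0 0 0; 0.004 0 -0.012 0 0 0 0; 0.005 0 -0.012 0 0 0 0; 0.005 0 -0.012 0 0 0 0'; python3 -c "
from h import *
show()"
```

```text
time_s: 15.4
tool_pos: [0.5645, -0.0229, 0.2026]
tcp_rot: [0.17, 0.684, -0.171, 0.689]
wrist_force: [-2.1, -2.3, 22.4]
gripper_width: 0.0
t15.40 [ 0.5645 -0.0229  0.2026] F [-2.06 -2.32 22.42] M [-0.37  0.43  0.04] g0.000 q [-0.17  0.38 -0.1   1.08 -0.    0.32]
```

Run:
```python
from h import *
p0=np.array([.565,-.0232,.199]);R0=tgt(np.radians(62.2))
for q in([.565,-.0232,.27],[.45,.3,.27]):print(row(p0,R0,q,R0,0))
```

```text
-0.0710 0.0000 0.0000 0.0 0.0 0.0 0.00
-0.0710 0.2323 -0.2525 0.0 0.0 0.0 0.00
```

```bash
python3 -m handwheel '-0.008 0 0 0 0 0 0; -0.03 0 0 0 0 0 0; -0.06 0 0 0 0 0 0; -0.071 0.035 -0.038 0 0 0 0; -0.071 0.07 -0.076 0 0 0 0; -0.071 0.11 -0.12 0 0 0 0; -0.071 0.15 -0.163 0 0 0 0; -0.071 0.19 -0.207 0 0 0 0; -0.071 0.232 -0.252 0 0 0 0; -0.071 0.232 -0.252 0 0 0 0'
python3 - <<'E'
from h import *
show()
S=manip.grab_frame('side');T=manip.grab_frame('top')
overlay(S,P,6*.2618,0.0,0,(190,130,310,250),5,'s10');overlay(T,P,6*.2618,0.0,0,(160,110,320,260),4,'t10')
E
```

```text
time_s: 16.65
tool_pos: [0.4461, 0.3041, 0.2702]
tcp_rot: [0.169, 0.687, -0.168, 0.686]
wrist_force: [-0.2, -0.2, -0.0]
gripper_width: 0.002
t16.65 [0.4461 0.3041 0.2702] F [-0.19 -0.19 -0.03] M [ 0.   -0.01 -0.06] g0.002 q [ 0.46  0.3  -0.04  1.23  0.    0.94]
```

View pics/s10.png

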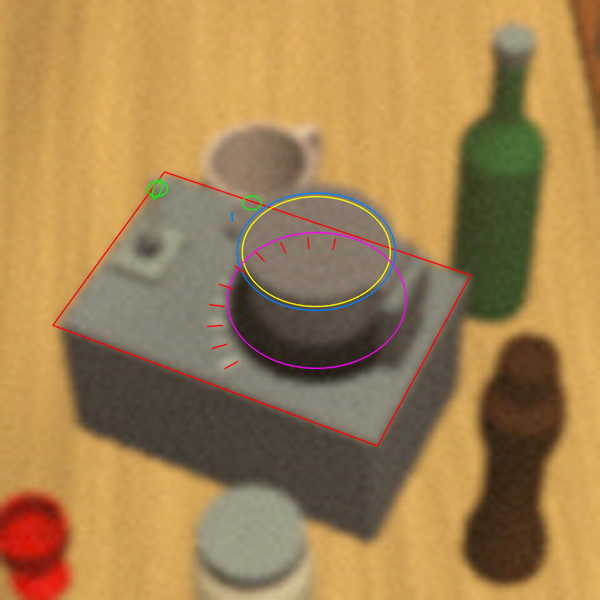

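View pics/t10.png

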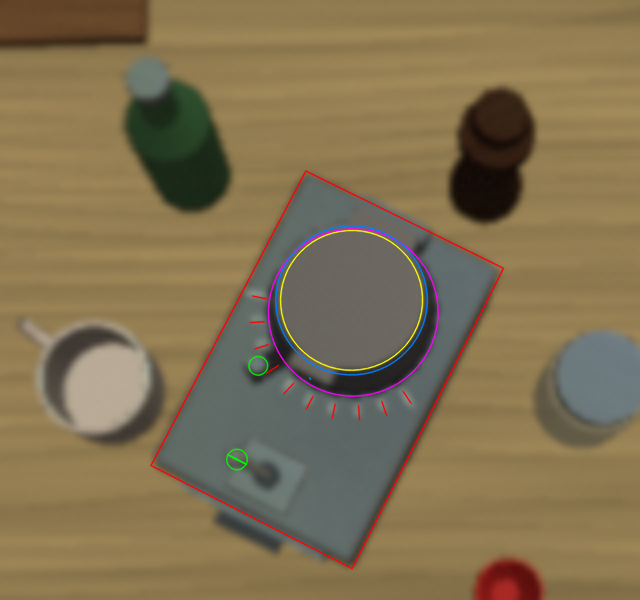

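Run:
```python
from h import *
p0=np.array([.45,.3,.27]);R0=tgt(np.radians(62.2))
for L in([-.122,.065,.27],[-.122,.065,.164],[-.122,.0,.164]):print(G(P,L),row(p0,R0,G(P,L)[0],R0,0))
```

```text
[[0.5153732  0.07638129 0.27      ]] 0.0000 -0.1673 0.1621 0.0 0.0 0.0 0.00
[[0.5153732  0.07638129 0.164     ]] 0.1060 -0.1673 0.1621 0.0 0.0 0.0 0.00
[[0.48506966 0.01887742 0.164     ]] 0.1060 -0.2323 0.1621 0.0 0.0 0.0 0.00
```

```bash
python3 -m handwheel '0 -0.035 0.034 0 0 0 0; 0 -0.07 0.068 0 0 0 0; 0 -0.105 0.102 0 0 0 0; 0 -0.14 0.136 0 0 0 0; 0 -0.167 0.162 0 0 0 0; 0.03 -0.167 0.162 0 0 0 0; 0.065 -0.167 0.162 0 0 0 0; 0.092 -0.167 0.162 0 0 0 0; 0.106 -0.167 0.162 0 0 0 0; 0.106 -0.167 0.162 0 0 0 0'
python3 - <<'E'
from h import *
show()
S=manip.grab_frame('side')
overlay(S,P,6*.2618,0.0,0,(190,110,290,210),6,'s11')
E
```

```text
time_s: 18.0
tool_pos: [0.513, 0.0765, 0.1639]
tcp_rot: [0.171, 0.687, -0.171, 0.686]
wrist_force: [0.1, 0.3, 1.3]
gripper_width: 0.001
t18.00 [0.513  0.0765 0.1639] F [0.12 0.3  1.26] M [-0.02 -0.01  0.02] g0.001 q [ 0.01  0.33 -0.29  0.96 -0.    0.49]
```

View pics/s11.png

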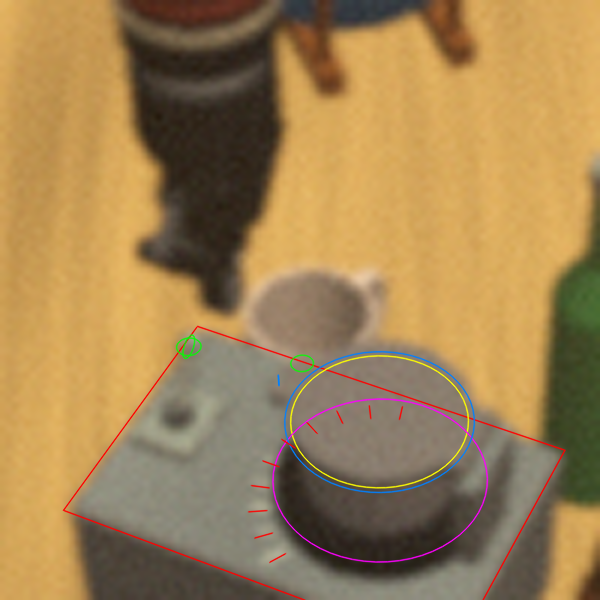

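```bash
python3 -m handwheel '0 -0.012 0 0 0 0 0; 0 -0.022 0 0 0 0 0; 0 -0.03 0 0 0 0 0; 0 -0.036 0 0 0 0 0; 0 -0.042 0 0 0 0 0; 0 -0.048 0 0 0 0 0; 0 -0.054 0 0 0 0 0; 0 -0.06 0 0 0 0 0; 0 -0.06 0 0 0 0 0'
python3 - <<'E'
from h import *
show()
S=manip.grab_frame('side')
overlay(S,P,6*.2618,0.0,1,(190,110,290,210),6,'s12')
E
```

```text
time_s: 19.18
tool_pos: [0.485, 0.0238, 0.1641]
tcp_rot: [0.17, 0.686, -0.171, 0.686]
wrist_force: [0.3, -0.2, -0.5]
gripper_width: 0.001
t19.18 [0.485  0.0238 0.1641] F [ 0.31 -0.21 -0.54] M [ 0.02 -0.   -0.03] g0.001 q [-0.1   0.27 -0.37  0.93 -0.    0.39]
```

View pics/s12.png

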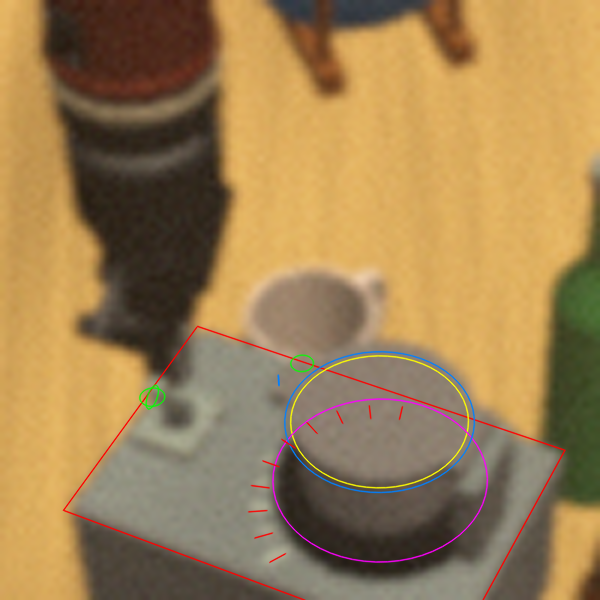

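```bash
python3 -m handwheel '0 -0.003 0 0 0 0 0; 0 -0.006 0 0 0 0 0; 0 -0.006 0 0 0 0 0'; python3 -m handwheel '0 -0.003 0 0 0 0 0; 0 -0.005 0 0 0 0 0; 0 -0.005 0 0 0 0 0'
python3 - <<'E'
from h import *
show()
S=manip.grab_frame('side')
overlay(S,P,6*.2618,0.0,1,(190,110,290,210),6,'s13')
E
```

```text
time_s: 19.6
tool_pos: [0.4833, 0.0203, 0.1644]
tcp_rot: [0.171, 0.686, -0.169, 0.687]
wrist_force: [5.1, 9.7, -2.5]
gripper_width: -0.0
time_s: 19.98
tool_pos: [0.4829, 0.0194, 0.1646]
tcp_rot: [0.174, 0.686, -0.165, 0.688]
wrist_force: [12.8, 28.1, -7.9]
gripper_width: -0.003
t19.98 [0.4829 0.0194 0.1646] F [12.77 28.13 -7.9 ] M [ 5.81 -2.71  0.08] g-0.003 q [-0.12  0.26 -0.38  0.93  0.01  0.36]
```

View pics/s13.png

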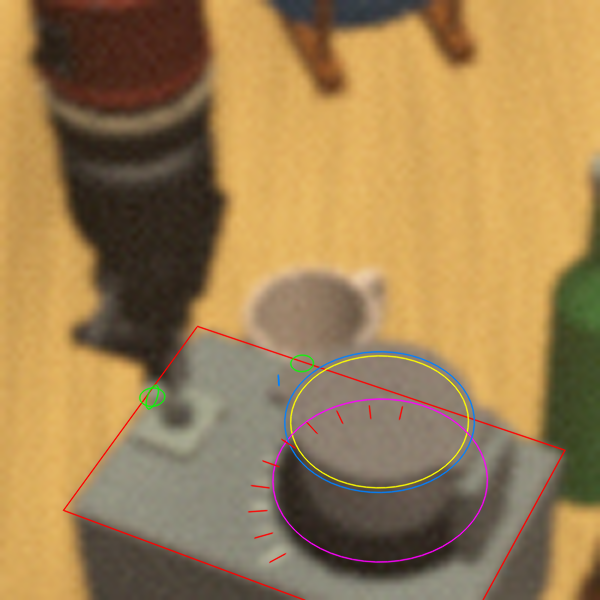

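```bash
python3 -m handwheel '0 0.008 0 0 0 0 0; 0 0.025 0 0 0 0 0; 0 0.045 0 0 0 0 0; -0.03 0.06 0 0 0 0 0; -0.08 0.075 -0.02 0 0 0 0; -0.1 0.11 -0.05 0 0 0 0; -0.1 0.15 -0.09 0 0 0 0; -0.1 0.19 -0.13 0 0 0 0; -0.1 0.23 -0.17 0 0 0 0; -0.1 0.23 -0.17 0 0 0 0; -0.1 0.23 -0.17 0 0 0 0'
python3 - <<'E'
from h import *
show()
S=manip.grab_frame('side');T=manip.grab_frame('top')
overlay(S,P,6*.2618,0.0,1,(190,130,310,250),5,'s14');overlay(T,P,6*.2618,0.0,1,(160,110,320,260),4,'t14')
cv2.imwrite('pics/sw.png',cv2.resize(np.hstack([T['img'][195:250,190:270,::-1],S['img'][145:200,195:275,::-1]]),None,fx=5,fy=5,interpolation=cv2.INTER_CUBIC))
E
```

```text
time_s: 21.4
tool_pos: [0.4375, 0.2977, 0.2641]
tcp_rot: [0.17, 0.686, -0.17, 0.686]
wrist_force: [-0.4, -0.0, 0.5]
gripper_width: 0.001
t21.40 [0.4375 0.2977 0.2641] F [-0.43 -0.03  0.47] M [-0.07 -0.    0.03] g0.001 q [ 0.46  0.28 -0.08  1.21 -0.    0.95]
```

View pics/s14.png

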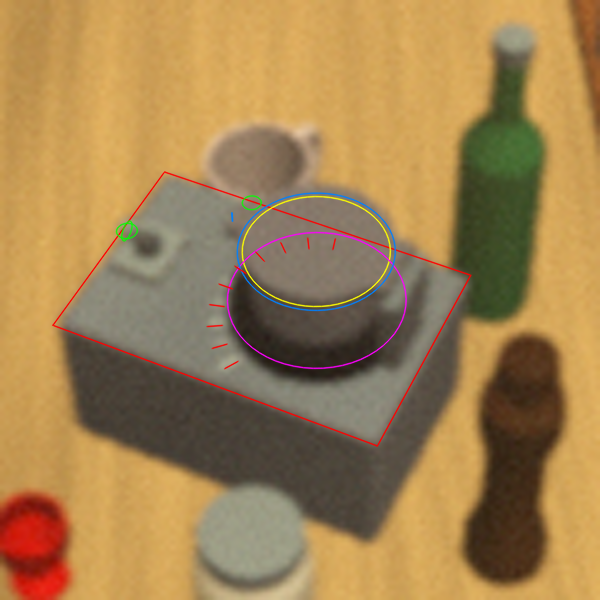

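View pics/t14.png

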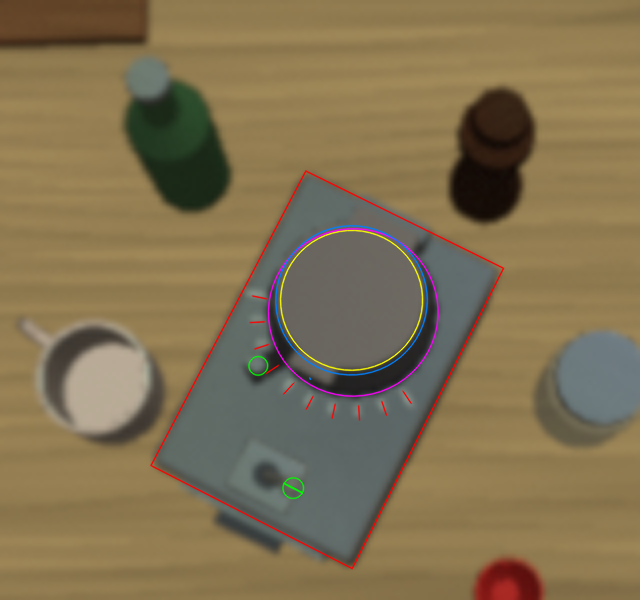

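View pics/sw.png

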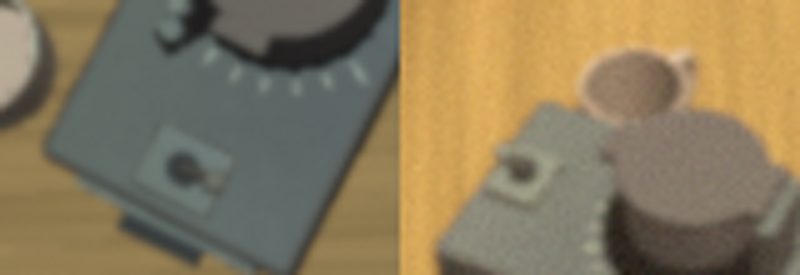

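```bash
python3 -c "
from h import *
print(manip.job_done());show()"
```

```text
the job is handed in; nothing more can be done
None
the job is handed in; nothing more can be done
```

I set the ring to 6, shut the lid, then flicked the switch on, in that order. I handed the job in just after 21.4 s of robot time, with the arm clear of everything.

- **Ring:** I pushed it clockwise from 0 with the gripper loosely straddling the post. After releasing it, the top picture showed ticks 0 to 5 uncovered and the pointer arm at the sixth click. It looked the same in the last picture.
- **Lid:** I swung it down from behind and pressed it shut with about 22 N. The fingertip stopped at z = 0.2026 m, level with the 203 mm given for a shut lid. The top picture agrees.
- **Switch:** I pushed it to the right against its stop, with about 32 N on the wrist. Both cameras then showed the lever leaning right, within about 2 pixels of the expected "on" position.
- **Bystanders:** in the last pictures the oil bottle, pepper mill, jar, egg cup and mug stand where they were. The trivet was outside those crops, but the arm went nowhere near it.

One check disagreed: my grinder model sits about 1 to 2 pixels off in the side camera, more at the post. I relied on the top view and the contact forces there.

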